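# Set the song box for the tidy-up tune

### The job

Set the wooden song box for the tidy-up tune by pressing its shape keys with the fingertips: first the round key, then the triangle, then the square, each fully home before the next is pressed. The keys stay down when pressed; leave the cross key up, do not pull any key up, and leave the other toys on and around the box where they are.

Things in the scene. Friction and masses are not known exactly. Their poses are not given: they have to be found in the camera images.
- song_box: wooden song box, a flat case 150 mm (its x, front to back) by 360 mm (its y), 45 mm high, fixed. Origin: centre of its underside, on the bench; z up. Four push keys stand in a row along its y at local x = -30 mm, 85 mm apart; which shape stands where differs each time. A doll and a brick stand on the ledge behind the keys.
- key_round_top (a point): centre of the top face of the round key of the song box: a plain pale wooden cap, seen from above a disc 46 mm across, 14 mm thick, on a stem. The flat top is 81 mm above the bench at joint value 0 and 67 mm when fully home. Axes as the box's, z up.
- key_round (a joint): travel of the round key in metres: 0 is up, grows as it is pressed straight down, firm stop at 0.014 (fully home). It starts at 0 to 0.003. No spring: it slides against about 5 N of friction, so it stays where it is left. Pulled up, it would come out to -0.012.
- key_triangle_top (a point): centre of the top face of the triangle key of the song box: a plain pale wooden cap, seen from above an equal-sided triangle with about 54 mm sides (corners 31 mm from the centre), 14 mm thick, on a stem. The flat top is 81 mm above the bench at joint value 0 and 67 mm when fully home. Axes as the box's, z up.
- key_triangle (a joint): travel of the triangle key in metres: 0 is up, grows as it is pressed straight down, firm stop at 0.014 (fully home). It starts at 0 to 0.003. No spring: it slides against about 5 N of friction, so it stays where it is left. Pulled up, it would come out to -0.012.
- key_square_top (a point): centre of the top face of the square key of the song box: a plain pale wooden cap, seen from above a square with 42 mm sides, 14 mm thick, on a stem. The flat top is 81 mm above the bench at joint value 0 and 67 mm when fully home. Axes as the box's, z up.
- key_square (a joint): travel of the square key in metres: 0 is up, grows as it is pressed straight down, firm stop at 0.014 (fully home). It starts at 0 to 0.003. No spring: it slides against about 5 N of friction, so it stays where it is left. Pulled up, it would come out to -0.012.
- key_cross_top (a point): centre of the top face of the cross key of the song box: a plain pale wooden cap, seen from above a plus-shaped cross 48 mm across with arms 16 mm wide, 14 mm thick, on a stem. The flat top is 81 mm above the bench at joint value 0 and 67 mm when fully home. Axes as the box's, z up.
- key_cross (a joint): travel of the cross key in metres: 0 is up, grows as it is pressed straight down, firm stop at 0.014 (fully home). It starts at 0 to 0.003. No spring: it slides against about 5 N of friction, so it stays where it is left. Pulled up, it would come out to -0.012.
- doll: turned wooden peg doll, 30 mm across, 50 mm tall, standing on the ledge of the song box; loose. Origin: centre of its underside. A bystander.
- brick: red toy brick 30 x 50 x 18 mm high, on the ledge of the song box; loose. Origin: centre of its underside. A bystander.
- cube: green wooden cube, 45 mm; loose. Origin: centre of its underside. A bystander.
- star: pink silicone star, 68 mm across, 12 mm thick; loose. Origin: centre of its underside. A bystander.
- mug: white ceramic mug with crayons, 80 mm across, 90 mm high (crayons reach 110 mm), handle to its +y; loose. Origin: centre of its underside. A bystander.
- cup: orange plastic stacking cup, 66 mm across, 50 mm high; loose. Origin: centre of its underside. A bystander.
- car: blue toy car, 85 mm long (its y), 60 mm wide, 52 mm high; loose. Origin: centre of its underside. A bystander.

How it is judged:
By the outcome, as a careful person would: the job done as asked, in the order asked, and still so for the second after the job is handed in, with the robot touching nothing.
It also fails if it takes over 40 s, if anything falls off the work surface, if the arm or the gripper's body presses on something with over 40 N, if the wrist force passes 120 N, or if a joint passes its speed limit or range.

### The arm

A 7-joint arm with a two-finger parallel gripper is mounted at the origin on the work surface. World frame = base frame: x ahead of the robot, y to its left, z up, the work surface at z = 0. Lengths are in mm, angles in rad, forces in N, time in s.
With the tool pointing down it reaches from about 400 to 875 mm from the base axis. Payload 4.4 kg.
Tool frame: the origin (TCP) lies midway between the tips of the shut fingers; the grasp point (between the pads) lies 19 mm behind it; z points along the fingers, y is the line along which they close (so a half turn about z gives the same grasp; the last joint's range is limited). The gripper opens to 85 mm and grips with 20 to 120 N. Pads are 22 mm wide; open, the fingers measure 114 mm over their backs; the gripper's body (76 mm by 85 mm) begins 54 mm behind the grasp point. The pads swing forward as they close: fully open they stand 13 mm farther back than shut.
Start: joints at [-1.345, 0.628, 0.038, 1.517, -0.027, 0.996, -0.02], TCP at [186.965, 622.545, 231.313] pointing down, gripper open.
Joint ranges: [-3.06, 3.06], [-0.37, 2.12], [-1.25, 1.32], [0.18, 2.47], [-1.1, 4.24], [0.23, 1.98], [-2.94, 2.94]. Speed limits (rad/s): [2.57, 2.57, 3.14, 3.14, 3.14, 3.14, 3.14].

### API

Orientations are given as [roll, pitch, yaw] about the fixed x, y, z axes, in that order (R = Rz(yaw) Ry(pitch) Rx(roll)).
In Python, from cell import ctrl gives the robot as it stands.
- The arm moves only by the shell command python3 -m crank 'ROWS' [OPENING]. ROWS is JSON, a list that holds one entry, the list of rows, each a list of 4 numbers: the shift along the tool's x, y, z normalised to -1 to 1, where 1 is 2.5 cm, then the turn about the tool's z normalised to -1 to 1, where 1 is 0.08 rad. In form: [[[dx, dy, dz, turn], ...]]. A call has 1 to 12 rows; each row shifts and turns the commanded pose from where the row before left it, along the tool's axes as they then stand; what a row does not reach is not made up. A row lasts 1/12 s, in which the tool goes at most 41.7 mm and 7.16 degrees, less where a joint would pass 70% of its speed; a pose out of reach is approached as far as the arm can. A call with a number of a shift or a turn outside -1 to 1 is refused whole. A call with a gripper value outside its range is refused whole. OPENING is the closure, from -1 (fully open) to 1 (shut), set as the call begins (- or left out, the last holds). The fingers move at their own pace and stop on an object; the grip force is fixed at half the most. Time passes only in rows, so rows that do not move let the fingers close. It gives the time, the measured TCP pose, the force, the opening and the grip force at its end, in the units of the state.
- ctrl.read_state(): the state, without advancing time (a new reading comes with each control period).
- ctrl.get_image(name): name is "scene" or "side" or "wrist"; returns a dict with "img" (420x560x3 uint8, red, green, blue), "intrinsics" (3x3 intrinsics, pixels), "extrinsics" (4x4, takes a point from camera to world coordinates). Camera axes: x right, y up, looking along -z (the intrinsics and any distortion apply to the point x, -y, -z); pixel columns grow to the right and rows downward; lengths in mm; the calibration is good to about 2 mm. The wrist camera is an equidistant fisheye: a pixel r from the principal point sees the ray r / f radians off the axis. A picture is of the moment at which its call begins. There is no depth.
- ctrl.finish_job(): hands the job in; it is judged then, once.
Trained networks look in the newest picture that a camera, given by its name, has taken for a name from the list of things; names that differ only in an ending like _2 or _b are one class to them, and where a whole thing is asked for, a point or a joint stands for the part that bears it (a point fixed in the world has none). Each returns a list of dicts, best first, with "confidence" (0 to 1); they miss things now and then, are a little off and sometimes report something else, mostly with a low value. They report only what shows in the picture. A call takes as long as a camera call.
- ctrl.find_in(camera, target): "position" ([row, column] in pixels, amid what is visible of it).
- ctrl.trace(camera, target): "mask" (420x560 bool, what is visible of it) and "position" ([row, column] in pixels, amid what is visible of it).
- ctrl.place_of(camera, target): "position" ([row, column] in pixels: a listed point, or the origin of a listed thing).
The state is a dict: "clock": time; "qpos": joint angles; "qd": joint speeds; "tau": joint torques, N m; "eef_pos": TCP position; "tool_rot": TCP orientation; "force": force on the tool from outside, world axes, zero at the start; "torque": the same for the moment, N m; "width": finger opening in mm; "gripper_force": force on a finger pad.
Only numpy, scipy, OpenCV 4.12 (cv2) and the standard library are available. Lean on these libraries where they do the work, as an engineer would, in place of code of your own. Each camera call takes 0.05 s, during which the arm holds its last target. There are 200 camera calls.

## Working session

There is one attempt and no reset: what is moved stays moved. The work goes in short steps, Python scripts to look and compute and a shell command to move; the robot and the scene stay as the last step left them, time stands still between calls to the robot, and variables do not carry over. Pictures are saved under pics/ and viewed, at most 10 in all, crops included, and the job is handed in when it is done.

```bash
ls; mkdir -p pics
cat > h.py <<'E'
import numpy as np, cv2
from cell import ctrl
def ray(im,rc,fish=False):
    K=np.array(im["intrinsics"]);T=np.array(im["extrinsics"])
    x=(rc[1]-K[0,2])/K[0,0];y=(rc[0]-K[1,2])/K[1,1]
    if fish:
        r=np.hypot(x,y);s=np.tan(r)/r if r>1e-9 else 1;x*=s;y*=s
    d=T[:3,:3]@np.array([x,-y,-1.]);return T[:3,3],d
def onz(im,rc,z,fish=False):
    o,d=ray(im,rc,fish);return o+d*(z-o[2])/d[2]
E
python3 - <<'E'
from h import *
for c in ["scene","side"]:
    im=ctrl.get_image(c);cv2.imwrite(f"pics/{c}0.png",im["img"][:,:,::-1])
    for k in "round triangle square cross".split():
        for p in ctrl.place_of(c,f"key_{k}_top")[:2]: print(c,k,np.round(p["position"],1),round(p["confidence"],2),onz(im,p["position"],80).round(1))
    for k in "song_box doll brick cube star mug cup car".split():
        for p in ctrl.place_of(c,k)[:1]: print(c,k,np.round(p["position"],1),round(p["confidence"],2),onz(im,p["position"],45 if k in("doll","brick") else 0).round(1))
s=ctrl.read_state();print(s["eef_pos"],s["tool_rot"],s["clock"],s["force"])
E
```

```text
pics
scene round [206.9 361.2] 0.59 [535.8 201.8  80. ]
scene triangle [190.7 290.9] 0.54 [482.1  44.5  80. ]
scene square [199.  325.7] 0.72 [510.2 123.9  80. ]
scene cross [191.9 255.4] 0.64 [488.3 -38.   80. ]
scene song_box [228.  303.8] 0.78 [524.6  77.3   0. ]
scene doll [237.6 338.9] 0.8 [598.5 149.2  45. ]
scene brick [224.5 268.3] 0.8 [560.3  -6.3  45. ]
scene star [202.3 355.4] 0.78 [428.2 213.9   0. ]
scene mug [261.3 423.4] 0.81 [625.1 339.9   0. ]
scene cup [215.8 197.4] 0.88 [ 486.7 -182.7    0. ]
scene car [284.1 315.3] 0.94 [691.   95.3   0. ]
side round [247.9 271.5] 0.82 [533.3 203.2  80. ]
side triangle [202.1 310. ] 0.59 [492.1  37.4  80. ]
side triangle [234.6 362.3] 0.53 [381.8 127.   80. ]
side square [220.5 289.2] 0.93 [520.3 113.5  80. ]
side cross [183.2 322. ] 0.74 [478.6 -49.   80. ]
side song_box [243.  286.5] 0.56 [530.8  80.8  -0. ]
side doll [237.  245.4] 0.81 [601.1 138.5  45. ]
side brick [204.9 279.6] 0.57 [562.4   7.9  45. ]
side cube [233.9 361.4] 0.87 [379.4  11.4   0. ]
side star [295.8 333.6] 0.77 [418.5 211.    0. ]
side mug [327.8 193.5] 0.9 [630.2 333.6   0. ]
side cup [185.4 325.6] 0.89 [ 481.6 -185.9    0. ]
side car [237.2 211. ] 0.68 [690.9  98.4  -0. ]
[186.97432586 622.54563416 231.30521985] [3.14157894e+00 2.05659786e-05 2.84982512e+00] 1.3 [-1.47316026  0.44262789  0.16314951]
```

View pics/scene0.png

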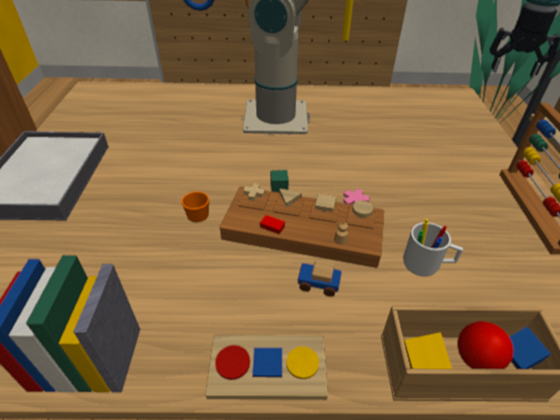

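View pics/side0.png

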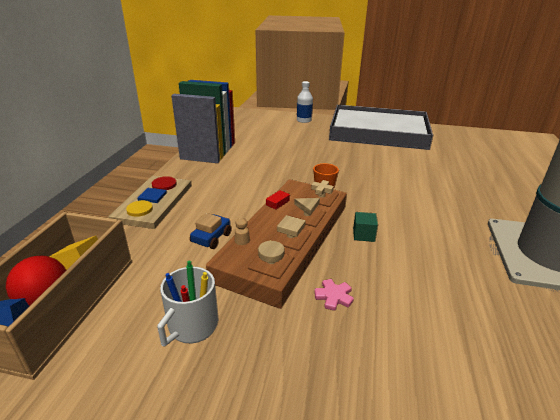

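Run:
```python
from h import *
from scipy.optimize import least_squares
P={1.5:[(535.8,201.8),(533.3,203.2)],.5:[(510.2,123.9),(520.3,113.5)],-.5:[(482.1,44.5),(492.1,37.4)],-1.5:[(488.3,-38),(478.6,-49)]}
f=lambda p:np.concatenate([np.array([p[0]-np.sin(p[2])*85*s,p[1]+np.cos(p[2])*85*s])-q for s in P for q in P[s]])
r=least_squares(f,[505,80,-.2],loss="soft_l1",f_scale=3);p=r.x;print(p)
for s in P: print(s,p[0]-np.sin(p[2])*85*s,p[1]+np.cos(p[2])*85*s)
```

```text
[ 5.05587216e+02  7.93074383e+01 -2.22180163e-01]
1.5 533.6826975914444 203.67340601418
0.5 514.9523765550869 120.76276089622793
-0.5 496.2220555187294 37.85211577827589
-1.5 477.49173448237195 -45.058529339676156
```

The boxes' keys run, by scene columns, cross 254, triangle 290, square 325, round 362 (rows ~190–209). The side view agrees, with round nearest the mug. The mug, doll and brick are clear of the high path.

```bash
python3 -m crank '[[[-1,-0.67,0,0],[-1,-0.67,0,0],[-1,-0.67,0,0],[-1,-0.67,0,0],[-1,-0.67,0,0],[-1,-0.67,0,0],[-1,-0.67,0,0],[-1,-0.67,0,0],[-1,-0.67,0,0],[-1,-0.67,0,0],[-1,-0.67,0,0],[-1,-0.67,0,0]]]' 1
python3 -m crank '[[[-1,-0.67,0,0],[-1,-0.67,0,0],[-1,-0.67,0,0],[-1,-0.67,0,0],[-1,-0.67,0,0],[0,0,0,0],[0,0,0,0],[0,0,0,0]]]'
python3 - <<'E'
from h import *
c="wrist";im=ctrl.get_image(c);cv2.imwrite("pics/w0.png",im["img"][:,:,::-1])
for k in "round triangle square cross".split():
    for p in ctrl.place_of(c,f"key_{k}_top")[:2]: print(c,k,np.round(p["position"],1),round(p["confidence"],2),onz(im,p["position"],80,True).round(1))
E
```

```text
clock: 2.3
eef_pos: [417.3, 342.6, 231.5]
tool_rot: [3.141, 0.0, 2.85]
force: [1.0, -0.1, 0.1]
width: -0.2
gripper_force: 0.0
clock: 2.97
eef_pos: [511.7, 228.1, 231.2]
tool_rot: [3.141, -0.001, 2.85]
force: [-0.3, 1.4, 0.6]
width: 0.1
gripper_force: 0.0
wrist round [233.9 268.2] 0.68 [540.5 206.1  80. ]
wrist round [132.5  93.7] 0.23 [389.2  68.5  80. ]
wrist triangle [234.6 105.2] 0.71 [492.7  36.8  80. ]
wrist square [233.9 180.8] 0.93 [516.  122.4  80. ]
wrist cross [239.6  51.5] 0.96 [477.2 -43.5  80. ]
wrist cross [237.5 107.6] 0.38 [496.6  38.3  80. ]
```

View pics/w0.png

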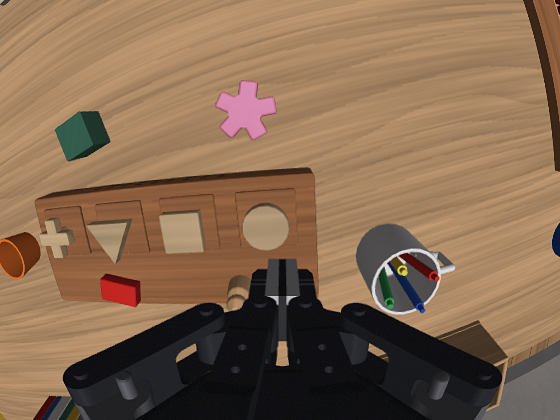

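The wrist view shows cross [239,55], triangle [237,110], square [232,182] and round [228,265], in the same order. I'll refine these from the masks.

Run:
```python
from h import *
im=ctrl.get_image("wrist")
for n,rc in dict(round=(228,265),square=(232,182),tri=(237,110),cross=(239,55)).items(): print(n,onz(im,rc,80,True).round(1))
g=im["img"].astype(int)
for k in "round triangle square cross".split():
    for p in ctrl.trace("wrist",f"key_{k}_top")[:1]:
        m=p["mask"];yy,xx=np.nonzero(m);print(k,p["confidence"],m.sum(),yy.min(),yy.max(),xx.min(),xx.max())
        q=np.array([onz(im,(a,b),80,True) for a,b in zip(yy,xx)]);print(q.mean(0).round(1),(q.min(0)/2+q.max(0)/2).round(1),np.ptp(q,0).round())
```

```text
round [533.8 205.6  80. ]
square [514.6 124.9  80. ]
tri [497.  42.  80.]
cross [478.4 -37.1  80. ]
round 0.56 1714 203 250 242 287
[532.8 205.4  80. ] [532.9 205.2  80. ] [48. 44.  0.]
triangle 0.61 1218 218 263 86 130
[495.6  43.2  80. ] [500.1  45.6  80. ] [53. 59.  0.]
square 0.63 1817 209 254 159 204
[514.  124.8  80. ] [514.7 124.2  80. ] [51. 53.  0.]
cross 0.92 931 217 258 39 73
[477.  -34.3  80. ] [477.3 -35.1  80. ] [49. 59.  0.]
```

```bash
python3 -m crank '[[[-0.55,-0.32,0.8,0],[-0.54,-0.31,1,0],[0,0,1,0],[0,0,1,0],[0,0,1,0],[0,0,0.75,0],[0,0,0.3,0],[0,0,0,0],[0,0,0,0],[0,0,0,0]]]'
```

```text
clock: 4.3
eef_pos: [534.6, 205.1, 86.3]
tool_rot: [3.14, 0.002, 2.85]
force: [0.8, -0.4, 0.2]
width: 0.1
gripper_force: 0.0
```

Centred over the round key at z 86. Pressing 20 mm with small rows.

```bash
python3 -m crank '[[[0,0,0.16,0],[0,0,0.12,0],[0,0,0.12,0],[0,0,0.12,0],[0,0,0.12,0],[0,0,0.12,0],[0,0,0,0],[0,0,0,0]]]'
```

```text
clock: 4.97
eef_pos: [534.7, 205.1, 67.1]
tool_rot: [3.14, 0.002, 2.85]
force: [0.2, 0.4, 6.2]
width: -0.0
gripper_force: 3.5
```

```bash
python3 -m crank '[[[0,0,0.06,0],[0,0,0.06,0],[0,0,0,0],[0,0,0,0]]]'
```

```text
clock: 5.3
eef_pos: [534.9, 205.2, 66.8]
tool_rot: [3.139, 0.003, 2.85]
force: [-5.5, -1.9, 30.3]
width: -0.5
gripper_force: 14.8
```

Firm stop reached (30 N at 66.8). Next, lift and move over the triangle.

```bash
python3 -m crank '[[[0,0,-0.8,0],[0,0,-1,0],[-0.06,-0.97,0,0],[-0.06,-0.97,0,0],[-0.06,-0.97,0,0],[-0.06,-0.97,0,0],[-0.06,-0.97,0,0],[-0.06,-0.97,0,0],[-0.06,-0.97,0,0],[0,0,0,0],[0,0,0,0],[0,0,0,0]]]'
python3 - <<'E'
from h import *
c="wrist";im=ctrl.get_image(c);cv2.imwrite("pics/w1.png",im["img"][:,:,::-1])
for k in "round triangle square cross".split():
    for p in ctrl.place_of(c,f"key_{k}_top")[:1]: print(c,k,np.round(p["position"],1),round(p["confidence"],2),onz(im,p["position"],80,True).round(1))
im=ctrl.get_image("side");cv2.imwrite("pics/s1.png",cv2.resize(im["img"][150:300,200:380,::-1],None,fx=4,fy=4))
E
```

```text
clock: 6.3
eef_pos: [495.2, 39.6, 108.1]
tool_rot: [3.141, 0.0, 2.85]
force: [-0.4, -0.5, 0.7]
width: -0.0
gripper_force: 0.0
wrist round [228.1 514.7] 0.67 [527.8 194.2  80. ]
wrist triangle [254.3 282.1] 0.89 [496.2  39.7  80. ]
wrist square [242.3 421.8] 0.9 [514.4 121.9  80. ]
wrist cross [258.8 142.4] 0.73 [476.  -43.7  80. ]
```

View pics/w1.png

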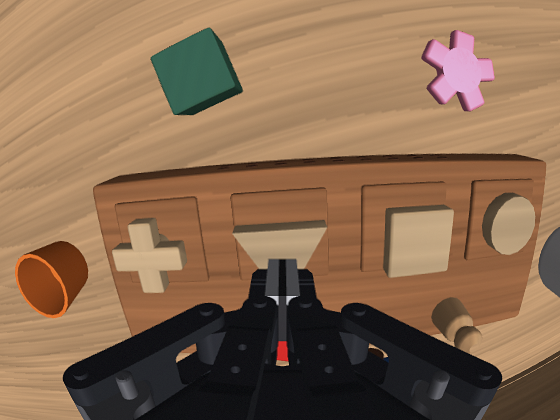

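View pics/s1.png

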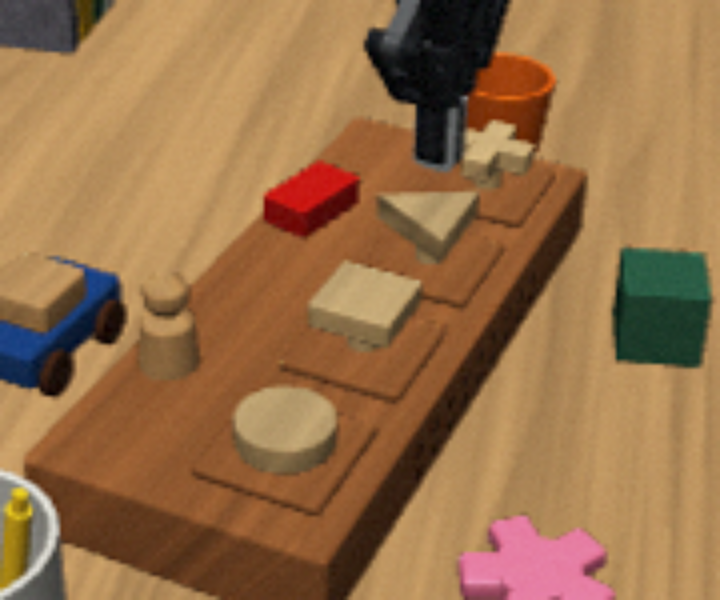

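The wrist view has the triangle (row 254, column 282) under the fingertips. The side crop shows the round key low and the others up. Pressing the triangle.

```bash
python3 -m crank '[[[0,0,0.6,0],[0,0,0.32,0],[0,0,0.12,0],[0,0,0.12,0],[0,0,0.12,0],[0,0,0.12,0],[0,0,0.12,0],[0,0,0.12,0],[0,0,0.06,0],[0,0,0,0],[0,0,0,0]]]'
```

```text
clock: 7.52
eef_pos: [494.1, 39.3, 66.9]
tool_rot: [3.142, -0.001, 2.85]
force: [-3.9, -0.2, 16.6]
width: 0.1
gripper_force: 8.2
```

```bash
python3 -m crank '[[[0,0,0.06,0],[0,0,0.04,0],[0,0,0,0],[0,0,0,0]]]'
```

```text
clock: 7.85
eef_pos: [494.2, 39.3, 66.7]
tool_rot: [3.141, 0.0, 2.85]
force: [-9.2, 0.2, 41.0]
width: -0.3
gripper_force: 20.7
```

Triangle is home (41 N at 66.7). Now the square.

```bash
python3 -m crank '[[[0,0,-0.8,0],[0,0,-1,0],[0.04,0.85,0,0],[0.04,0.85,0,0],[0.04,0.85,0,0],[0.04,0.85,0,0],[0,0,0,0],[0,0,0,0],[0,0,0,0]]]'
```

```text
clock: 8.6
eef_pos: [515.3, 120.9, 108.0]
tool_rot: [-3.141, -0.0, 2.85]
force: [1.2, -1.3, 0.4]
width: -0.2
gripper_force: 0.0
```

```bash
python3 -m crank '[[[0,0,0.6,0],[0,0,0.32,0],[0,0,0.12,0],[0,0,0.12,0],[0,0,0.12,0],[0,0,0.12,0],[0,0,0.12,0],[0,0,0.12,0],[0,0,0.1,0],[0,0,0.04,0],[0,0,0,0],[0,0,0,0]]]'
```

```text
clock: 9.6
eef_pos: [514.6, 120.1, 66.8]
tool_rot: [-3.14, -0.001, 2.848]
force: [-8.4, -3.6, 33.4]
width: 0.2
gripper_force: 16.6
```

Square is home (33 N at 66.8). Lift clear and check.

```bash
python3 -m crank '[[[0,0,-0.8,0],[0,0,-1,0],[0,0,-1,0],[0,0,-1,0],[0,0,-1,0],[0,0,-1,0],[0,0,0,0],[0,0,0,0],[0,0,0,0]]]'
python3 - <<'E'
from h import *
im=ctrl.get_image("side");cv2.imwrite("pics/s2.png",cv2.resize(im["img"][150:300,200:380,::-1],None,fx=4,fy=4))
E
```

```text
clock: 10.35
eef_pos: [515.1, 121.4, 208.2]
tool_rot: [-3.141, -0.0, 2.85]
force: [0.2, -0.6, -0.3]
width: 0.0
gripper_force: 0.0
```

View pics/s2.png

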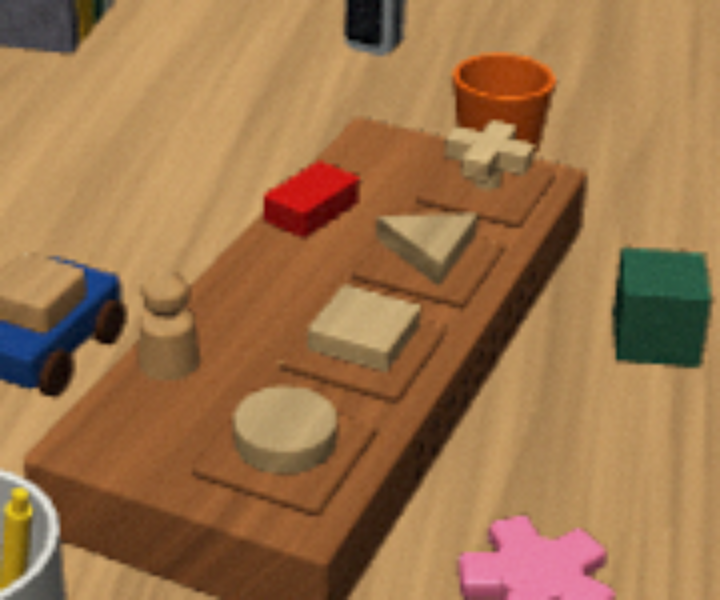

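The round, square and triangle keys sit low in the crop. The cross at [150,490] is still up, and the bystanders haven't moved.

```bash
python3 -c "
from cell import ctrl
print(ctrl.finish_job())"
```

```text
the job is handed in; nothing more can be done
None
```

I pressed the round, triangle and square keys to their stops in that order; the cross key is still up, the other toys in view haven't moved, and the job was handed in at about 10 s (no verdict shown).

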